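Set the light-sensor test jig to its large stud and press its key

ROBOT

A 6-joint arm with a two-finger parallel gripper is mounted at the origin on the work surface. World frame = base frame: x ahead of the robot, y to its left, z up, the work surface at z = 0. Lengths are in m, angles in rad, forces in N, time in s.
With the tool pointing down it reaches from about 0.4 to 0.825 m from the base axis. Payload 7 kg.
Tool frame: the origin (TCP) lies midway between the tips of the shut fingers; the grasp point (between the pads) lies hold_point_z behind it (hold_point_z is the distance from the TCP to the grasp point, in m); z points along the fingers, y is the line along which they close (so a half turn about z gives the same grasp; the last joint's range is limited). The gripper opens to 88 mm and grips with 3 to 60 N. Pads are 19 mm wide; open, the fingers measure 130 mm over their backs; the gripper's body (78 mm by 193 mm) begins 47 mm behind the grasp point.
Start: joints at [-0.849, 0.359, 0.012, 0, -1.224, -0.288], TCP at [0.284, -0.612, 0.227] pointing down, gripper open.
Joint ranges: [-3.07, 3.07], [-1.43, 2.12], [-1.02, 1.25], [-3.03, 1.67], [-3.05, -0], [-3.03, 3.03]. Speed limits (rad/s): [2.39, 2.39, 3.01, 3.14, 3.14, 3.14].

INTERFACE

Orientations are given as [roll, pitch, yaw] about the fixed x, y, z axes, in that order (R = Rz(yaw) Ry(pitch) Rx(roll)).
In Python, from station import * gives the robot as it stands.
- The arm moves only by the tool apply_moves, never from a script. Its argument "steps" is a list of rows, each an object with "translation": the shift along the world's x, y, z scaled (see below), a list of three; "rotation": the turn, a rotation vector about the world's x, y, z scaled (see below), a list of three. A call has exactly 10 rows; each row is the pose to reach, as a shift and turn from the pose commanded when the call began; what a row does not reach only later rows make up. The controller multiplies each number of a shift by 250 mm and each number of a turn by 30 degrees. A row lasts 1/12 s, in which the tool goes at most 41.7 mm and 7.16 degrees, less where a joint would pass 70% of its speed; a pose out of reach is approached as far as the arm can. A call with a number of a shift or a turn outside -1 to 1 is refused whole. A call with a gripper value outside its range is refused whole. "jaw" is the closure, from -1 (fully open) to 1 (shut), so that 0 is half open, set as the call begins (left out, the last holds). The fingers move at their own pace and stop on an object; "newtons" is the grip in N (left out, the last holds). Time passes only in rows, so rows that repeat a pose let the fingers close, or fill a call up. It gives the time, the measured TCP pose, the force, the opening and the grip force at its end, in the units of the state.
- get_state(): the state, without advancing time (a new reading comes with each control period).
- grab_frame(name): name is "scene" or "top" or "wrist"; returns the picture (420x560x3 uint8, blue, green, red); there is no depth.
- camera_model(name): a dict with "fx", "fy", "cx", "cy" (pixels), "k1" (the pictures are not rectified: a ray, as slopes to the right and down, at radius r is drawn at 1 + k1 r^2 times it, then the intrinsics apply), "xyz" and "rotation" of the camera in the world. Camera axes: x right, y down, z forward; pixel columns grow to the right and rows downward; lengths in m; the calibration is good to about 2 mm. A picture is of the moment at which its call begins: read the wrist's pose just before it. camera_model takes no time and is no camera call; for the wrist camera it gives the pose at the moment of the call.
- job_done(): hands the job in; it is judged then, once.
The state is a dict: "t": time; "q": joint angles; "qd": joint speeds; "joint_efforts": joint torques, N m; "eef_pos": TCP position; "ee_rot": TCP orientation; "force": force on the tool from outside, world axes, zero at the start; "moment": the same for the moment, N m; "width": finger opening in m; "gripper_force": force on a finger pad.
Only numpy, scipy, OpenCV 4.12 (cv2) and the standard library are available. Lean on these libraries where they do the work, as an engineer would, in place of code of your own. Each camera call takes 0.05 s, during which the arm holds its last target. There are 200 camera calls.

TASK

On the light-sensor test jig, push the upright post of the ring's lever round with your fingertips until the lever's nose points at the centre of the larger of the two round studs, and leave it there; then press the jig's push button fully down and let it come up again. Leave the photocell standing in its seat, neither lifted nor knocked out, and do not disturb the other things on the desk.

Things in the scene. Friction and masses are not known exactly. Their poses are not given: they have to be found in the camera images.
- jig: Fixed aluminium base plate 245 x 270 x 20 mm of the test jig. Origin on the desk, on the ring's vertical axis; the plate spans x -100 to +145 mm and y -135 to +135 mm in its own frame, z up. On its axis a round seat (top at z 32 mm) carries the photocell inside the black ring (outer radius 64 mm, z 22 to 40 mm). The lever points along +x at joint value 0.
- iris (a joint): Angle in rad of the ring with its lever about the jig's vertical axis, 0 along the jig's +x, growing counter-clockwise seen from above, stops at -1.05 and +1.05. About 0.15 N m of dry friction (1.5 N at the post) and slight damping; it stays where it is left and has no spring.
- pointer_tip (a point): Tip of the lever's narrow (4 mm) nose, 125 mm from the ring's axis and 33 mm above the desk. The steel lever is 10 mm wide, 6 mm thick (30 to 36 mm above the desk) and passes over the studs.
- post_mid (a point): Middle of the upright steel thumb post on the lever: 12 mm in diameter, 105 mm from the ring's axis, from 36 to 88 mm above the desk; this point is 65 mm above the desk.
- stud_large: The larger of two fixed dark round studs on the base plate: 22 mm in diameter, 5 mm high. Origin at the centre of its underside, 20 mm above the desk, 125 mm from the ring's axis, 0.7 rad to one side of the jig's +x. On which side varies.
- stud_small: The smaller stud, 10 mm in diameter, 5 mm high, likewise 0.7 rad to the other side. Not the one to use.
- test_key_top (a point): Centre of the top face of the jig's round push button (30 mm in diameter, faces up, at x -45, y +100 mm in the jig's frame). Spring return, 6 mm of travel, 5 N when fully down.
- test_key (a joint): Travel of the push button in m: 0 up, 0.006 fully down.
- photocell: Loose grey round photocell, 70 mm in diameter, 60 mm high, 120 g, standing in the jig's seat (top 92 mm above the desk). Origin at the centre of its underside.
- spare_cell: Bystander: a second photocell of the same form standing on the desk beside the jig's -y edge. Origin at the centre of its underside.
- screwdriver: Bystander: screwdriver lying on the desk to the right of the jig.
- adapter: Bystander: black power adapter 50 x 75 x 30 mm on the desk beside the jig's +y edge. Origin at the centre of its underside.
- tape: Bystander: clear ring 90 mm in outer diameter, 24 mm high. Origin at the centre of its underside.
- mug: Bystander: white mug 80 mm in diameter, 92 mm high. Origin at the centre of its underside.
- flask: Bystander: small green bottle 60 mm in diameter, 105 mm high. Origin at the centre of its underside.
- phone: Bystander: black phone 75 x 155 x 9 mm lying flat. Origin at the centre of its underside.
Not all that is in view belongs to the job. What is shaped like the photocell but orange or yellow is not meant.

How it is judged:
By the outcome, as a careful person would: the job done as asked, in the order asked, and still so for the second after the job is handed in, with the robot touching nothing.
It also fails if it takes over 53 s, if anything falls off the work surface, if the arm or the gripper's body presses on something with over 40 N, if the wrist force passes 120 N, or if a joint passes its speed limit or range.

## Working session

There is one attempt and no reset: what is moved stays moved. The work goes in short steps, Python scripts to look and compute and a tool call to move; the robot and the scene stay as the last step left them, time stands still between calls to the robot, and variables do not carry over. Pictures are saved under pics/ and viewed, at most 10 in all, crops included, and the job is handed in when it is done.

Besides the shell and the picture viewer there is one more tool, called after "Call:" by a JSON object that holds its "name" and its "arguments", one argument or row to a line. apply_moves: Moves the arm, as the interface text tells. Shifts and turns lie within -1 to 1; 1 stands for 250 mm of shift or 30 degrees of turn. Its arguments: {"type":"object","properties":{"steps":{"type":"array"},"jaw":{"type":"number"},"newtons":{"type":"number"}},"required":["steps"]}

```bash
mkdir -p pics; python3 - <<'E'
from station import *
import cv2
s=get_state();print(s)
for n in("top","scene"):
    print(n,camera_model(n)); cv2.imwrite(f"pics/{n}0.png",grab_frame(n))
E
```

```text
{'t': 0.0, 'q': array([-8.48909333e-01,  3.59363346e-01,  1.10644091e-02, -3.35173906e-04,
       -1.22407345e+00, -2.88130574e-01]), 'qd': array([ 0.00078604,  0.00057406, -0.00022603,  0.00075012, -0.00118671,
       -0.00050748]), 'joint_efforts': array([-3.81267630e-03, -5.82720208e+01,  2.93064433e+01,  6.99727759e+00,
        7.08467487e-03, -1.87278019e-04]), 'eef_pos': array([ 0.28348262, -0.61206152,  0.22564301]), 'ee_rot': array([ 3.13999203e+00, -1.45796627e-04, -2.70795026e+00]), 'force': array([-0.36650806,  0.78984661,  0.42493249]), 'moment': array([ 0.05747634, -0.0465658 , -0.02668295]), 'gripper_force': 0.0, 'width': 0.08753090383088453}
top {'fx': 381.2852428454358, 'fy': 381.2852428454358, 'cx': 279.91923861336966, 'cy': 203.7893093945137, 'k1': -0.07237490084373563, 'xyz': array([0.47558284, 0.0070262 , 1.02721981]), 'rotation': array([-3.07070189e+00, -4.84177544e-04, -1.58863321e+00])}
scene {'fx': 432.58278919501265, 'fy': 432.58278919501265, 'cx': 280.21175370253434, 'cy': 213.01059162650716, 'k1': -0.14106643556994042, 'xyz': array([ 1.51744984, -0.06562432,  0.72182355]), 'rotation': array([-2.15251347,  0.00501195,  1.49545938])}
```

View pics/top0.png

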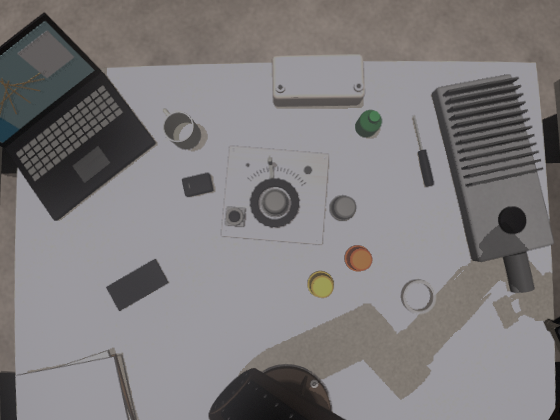

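View pics/scene0.png

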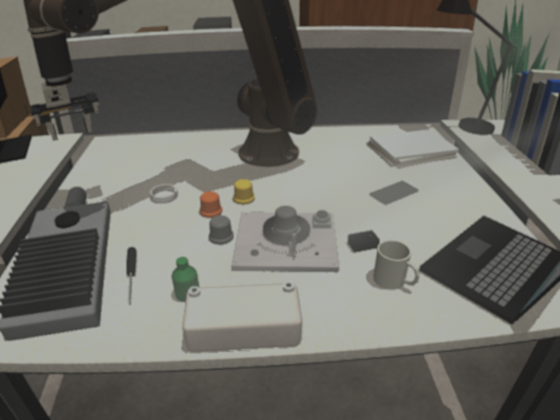

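The top view shows the jig with its ring at about (275,203), the large stud at (307,170), the small stud at (248,165), the lever and post near (271,163) and the button at (235,216). The scene view agrees with this. Next I'll measure these positions.

```bash
cat > h.py <<'E'
import numpy as np,cv2
from scipy.spatial.transform import Rotation as R
from station import *
def ray(n_or_c,uv):
    c=camera_model(n_or_c) if isinstance(n_or_c,str) else n_or_c
    K=np.array([[c['fx'],0,c['cx']],[0,c['fy'],c['cy']],[0,0,1]])
    p=cv2.undistortPoints(np.array([[uv]],float),K,np.array([c['k1'],0,0,0,0.]))[0,0]
    return c['xyz'],R.from_euler('xyz',c['rotation']).apply([p[0],p[1],1])
def plane(n,uv,z):
    o,d=ray(n,uv); return o+d*(z-o[2])/d[2]
def proj(n,P):
    c=camera_model(n) if isinstance(n,str) else n
    K=np.array([[c['fx'],0,c['cx']],[0,c['fy'],c['cy']],[0,0,1]])
    Rm=R.from_euler('xyz',c['rotation']).as_matrix().T
    return cv2.projectPoints(np.atleast_2d(P).astype(float),cv2.Rodrigues(Rm)[0],-Rm@c['xyz'],K,np.array([c['k1'],0,0,0,0.]))[0][:,0]
E
python3 - <<'E'
from h import *
im=cv2.imread('pics/top0.png')
x0,y0=215,140
cr=cv2.resize(im[y0:y0+110,x0:x0+130],None,fx=6,fy=5.45,interpolation=cv2.INTER_CUBIC)
cr=cv2.resize(im[y0:y0+110,x0:x0+130],None,fx=5,fy=5,interpolation=cv2.INTER_CUBIC)
cv2.imwrite('pics/crop0.png',cr)
g=cv2.cvtColor(im,cv2.COLOR_BGR2GRAY)
def cents(mask,zs,lo,hi):
    n,l,st,c=cv2.connectedComponentsWithStats(mask)
    for i in range(1,n):
        u,v=c[i]
        if lo<st[i,4]<hi and 218<u<332 and 142<v<248: print(st[i],c[i].round(1),[plane('top',c[i],z).round(4) for z in zs])
cents(((g<110)*255).astype('uint8'),[.025,.04],5,4000)
print('g',g[203,225],g[203,258],g[165,260])
pl=((g>g[160,235]-25)*255).astype('uint8')
for q in [(229,147),(329,151),(324,244),(221,238)]: print(plane('top',q,.02))
E
```

```text
[268 160   5   5  19] [270.1 162.4] [array([0.6576, 0.0295, 0.025 ]), array([0.6548, 0.0292, 0.04  ])]
[246 164   3   3   8] [247.1 164.9] [array([0.6519, 0.0906, 0.025 ]), array([0.6493, 0.0893, 0.04  ])]
[304 166   8   8  47] [307.4 169.7] [array([ 0.6362, -0.0694,  0.025 ]), array([ 0.6338, -0.0682,  0.04  ])]
[ 250  176   50   52 1498] [274.7 202.6] [array([0.5501, 0.019 , 0.025 ]), array([0.549 , 0.0188, 0.04  ])]
[228 208  18  19 210] [236.8 216.8] [array([0.5144, 0.1193, 0.025 ]), array([0.5139, 0.1177, 0.04  ])]
g 153 78 153
[0.70231932 0.13919967 0.02      ]
[ 0.68664646 -0.12887252  0.02      ]
[ 0.43887791 -0.10890783  0.02      ]
[0.4594108 0.1622463 0.02     ]
```

View pics/crop0.png

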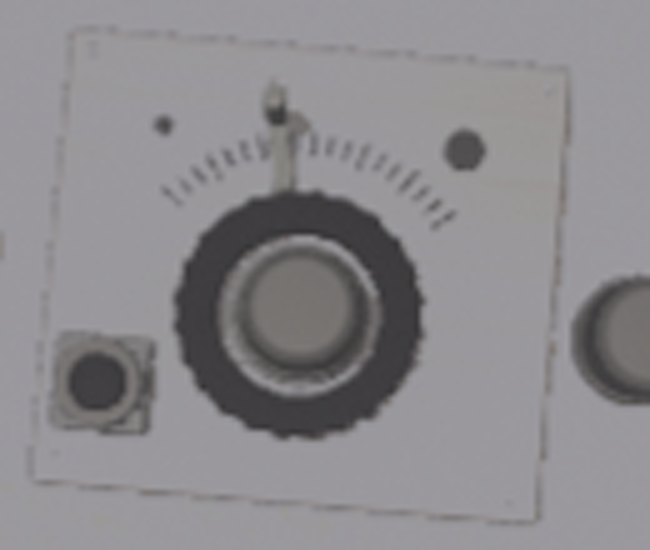

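The crop shows the large stud on the right (-y, at −0.7 rad), the post top near crop (274,100), which puts the lever at about +0.18 rad, and the dark button at crop (97,380). The jig origin is about (0.549, 0.0195) with yaw about −0.096. I'll move above the post with the jaws half open and straddle it.

Call:
{"name": "apply_moves", "arguments": {
  "steps": [
    {"translation": [0.05, 0.085, 0], "rotation": [0, 0, -0.066]},
    {"translation": [0.1, 0.17, 0], "rotation": [0, 0, -0.132]},
    {"translation": [0.15, 0.255, 0], "rotation": [0, 0, -0.198]},
    {"translation": [0.2, 0.34, 0], "rotation": [0, 0, -0.264]},
    {"translation": [0.25, 0.425, 0], "rotation": [0, 0, -0.33]},
    {"translation": [0.3, 0.51, 0], "rotation": [0, 0, -0.396]},
    {"translation": [0.35, 0.6, 0], "rotation": [0, 0, -0.462]},
    {"translation": [0.4, 0.7, 0], "rotation": [0, 0, -0.528]},
    {"translation": [0.45, 0.8, 0], "rotation": [0, 0, -0.594]},
    {"translation": [0.5, 0.9, 0], "rotation": [0, 0, -0.66]}
  ],
  "jaw": 0.1
}}

```text
t: 0.93
eef_pos: [0.4089, -0.3861, 0.2262]
ee_rot: [3.141, -0.0, -3.055]
force: [0.6, 0.0, -0.4]
width: 0.0395
gripper_force: 0.0
```

Call:
{"name": "apply_moves", "arguments": {
  "steps": [
    {"translation": [0.05, 0.085, 0], "rotation": [0, 0, 0]},
    {"translation": [0.1, 0.17, 0], "rotation": [0, 0, 0]},
    {"translation": [0.15, 0.255, 0], "rotation": [0, 0, 0]},
    {"translation": [0.2, 0.34, 0], "rotation": [0, 0, 0]},
    {"translation": [0.25, 0.425, 0], "rotation": [0, 0, 0]},
    {"translation": [0.3, 0.51, 0], "rotation": [0, 0, 0]},
    {"translation": [0.35, 0.6, 0], "rotation": [0, 0, 0]},
    {"translation": [0.4, 0.7, 0], "rotation": [0, 0, 0]},
    {"translation": [0.4, 0.75, 0], "rotation": [0, 0, 0]},
    {"translation": [0.4, 0.8, 0], "rotation": [0, 0, 0]}
  ]
}}

```text
t: 1.77
eef_pos: [0.5088, -0.1862, 0.2261]
ee_rot: [3.141, -0.001, -3.052]
force: [-0.3, 0.6, 0.4]
width: 0.0393
gripper_force: 0.0
```

Call:
{"name": "apply_moves", "arguments": {
  "steps": [
    {"translation": [0.05, 0.085, 0], "rotation": [0, 0, 0]},
    {"translation": [0.1, 0.17, 0], "rotation": [0, 0, 0]},
    {"translation": [0.15, 0.255, 0], "rotation": [0, 0, 0]},
    {"translation": [0.2, 0.34, 0], "rotation": [0, 0, 0]},
    {"translation": [0.25, 0.425, 0], "rotation": [0, 0, 0]},
    {"translation": [0.3, 0.5, 0], "rotation": [0, 0, 0]},
    {"translation": [0.3, 0.5, 0], "rotation": [0, 0, 0]},
    {"translation": [0.3, 0.5, 0], "rotation": [0, 0, 0]},
    {"translation": [0.3, 0.5, 0], "rotation": [0, 0, 0]},
    {"translation": [0.3, 0.5, 0], "rotation": [0, 0, 0]}
  ]
}}

```text
t: 2.6
eef_pos: [0.583, -0.0632, 0.2266]
ee_rot: [-3.142, -0.0, -3.054]
force: [-0.1, 0.9, 0.1]
width: 0.0394
gripper_force: 0.0
```

```bash
python3 - <<'E'
from h import *
s=get_state();print(s['t'],s['eef_pos'],s['ee_rot'],s['width'],s['force'],s['q'])
c=camera_model('wrist');print(c);np.save('wc.npy',c,allow_pickle=True)
im=grab_frame('wrist');cv2.imwrite('pics/w1.png',im)
o=np.array([.549,.0195,0])
def J(r,a,z):a=a-.096;return o+[r*np.cos(a),r*np.sin(a),z]
print(proj(c,[J(.125,-.7,.025),J(.125,.7,.025),J(.105,.18,.088),J(.125,.18,.036),J(.1097,1.9937,.04)]).round(1))
E
```

```text
2.6 [ 0.58300602 -0.06320765  0.22656279] [-3.14159073e+00 -3.03367818e-04 -3.05413160e+00] 0.03937863873431886 [-0.09725157  0.92992142  0.06671652] [ 2.25177160e-01  2.14274863e-01 -1.89231643e-01 -4.32043734e-05
 -1.16759058e+00 -1.70849547e+00]
{'fx': 290.72082372628955, 'fy': 290.72082372628955, 'cx': 285.8759465604823, 'cy': 215.73810077387617, 'k1': -0.055481922288776964, 'xyz': array([ 0.51779736, -0.06829399,  0.38413508]), 'rotation': array([2.89277311e+00, 5.06207552e-04, 1.65809382e+00])}
[[276.9 235.8]
 [395.8 256.6]
 [361.6 275.2]
 [350.6 271.6]
 [447.9 154.5]]
```

View pics/w1.png

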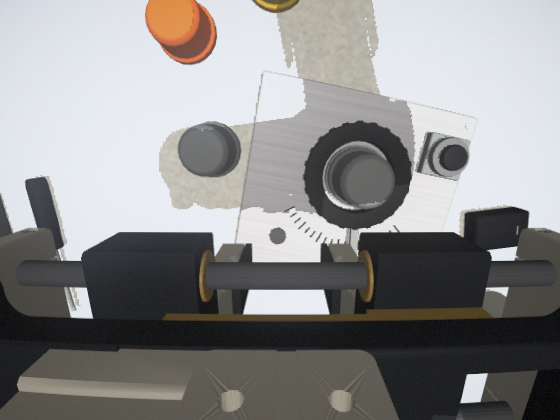

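The wrist view confirms the estimated jig pose: the large stud is at (277,236), matching my prediction, and the button is at (453,157). The lever is hidden behind the jaws. I'll go over the post and descend straddling it.

Call:
{"name": "apply_moves", "arguments": {
  "steps": [
    {"translation": [0.05, 0.06, 0], "rotation": [0, 0, 0]},
    {"translation": [0.1, 0.12, 0], "rotation": [0, 0, 0]},
    {"translation": [0.15, 0.18, 0], "rotation": [0, 0, 0]},
    {"translation": [0.2, 0.25, 0], "rotation": [0, 0, 0]},
    {"translation": [0.25, 0.32, 0], "rotation": [0, 0, 0]},
    {"translation": [0.282, 0.366, 0], "rotation": [0, 0, 0]},
    {"translation": [0.282, 0.366, -0.08], "rotation": [0, 0, 0]},
    {"translation": [0.282, 0.366, -0.2], "rotation": [0, 0, 0]},
    {"translation": [0.282, 0.366, -0.32], "rotation": [0, 0, 0]},
    {"translation": [0.282, 0.366, -0.4], "rotation": [0, 0, 0]}
  ]
}}

```text
t: 3.48
eef_pos: [0.6529, 0.0287, 0.1239]
ee_rot: [3.141, -0.002, -3.054]
force: [0.1, -0.6, 0.4]
width: 0.0398
gripper_force: 0.0
```

Call:
{"name": "apply_moves", "arguments": {
  "steps": [
    {"translation": [0, 0, -0.04], "rotation": [0, 0, 0]},
    {"translation": [0, 0, -0.08], "rotation": [0, 0, 0]},
    {"translation": [0, 0, -0.12], "rotation": [0, 0, 0]},
    {"translation": [0, 0, -0.16], "rotation": [0, 0, 0]},
    {"translation": [0, 0, -0.2], "rotation": [0, 0, 0]},
    {"translation": [0, 0, -0.24], "rotation": [0, 0, 0]},
    {"translation": [0, 0, -0.27], "rotation": [0, 0, 0]},
    {"translation": [0, 0, -0.3], "rotation": [0, 0, 0]},
    {"translation": [0, 0, -0.3], "rotation": [0, 0, 0]},
    {"translation": [0, 0, -0.3], "rotation": [0, 0, 0]}
  ]
}}

```text
t: 4.32
eef_pos: [0.6541, 0.029, 0.0512]
ee_rot: [-3.141, -0.001, -3.053]
force: [0.3, 0.1, 0.6]
width: 0.0395
gripper_force: 0.0
```

```bash
python3 - <<'E'
from h import *
s=get_state();print(s['t'],s['eef_pos'],s['ee_rot'],s['width'],s['force'],s['q'])
im=grab_frame('scene');cv2.imwrite('pics/s2.png',cv2.resize(im[170:290,210:370],None,fx=5,fy=5,interpolation=cv2.INTER_CUBIC))
E
```

```text
4.3167 [0.65405697 0.02895332 0.05117345] [-3.14127815e+00 -7.34053352e-04 -3.05326652e+00] 0.03953854473554254 [0.2806293  0.12392743 0.6150021 ] [ 3.41632090e-01  4.77088387e-01 -2.38160968e-01  1.59523473e-04
 -8.56336424e-01 -1.82420673e+00]
```

View pics/s2.png

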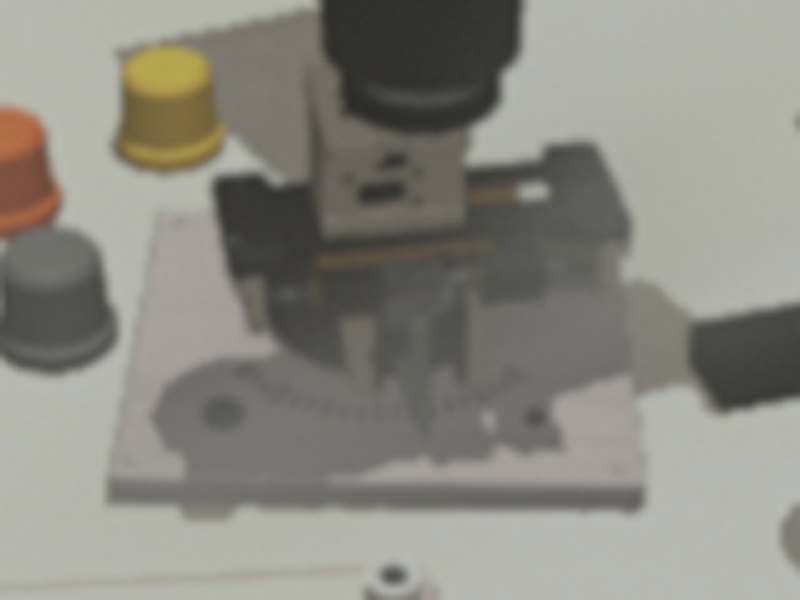

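The post is between the fingers. I'll work out the arc waypoints.

```bash
python3 - <<'E'
import numpy as np
o=np.array([.549,.0195])
def P(a,d=.01375): return o+.105*np.array([np.cos(a),np.sin(a)])-d*np.array([-np.sin(a),np.cos(a)])
a0=.086; c=np.array([.6541,.029])
A=[[a0,a0,a0]+list(a0-np.linspace(0,.38,8)[1:]), list(-.294-np.array([.055,.11,.165,.22,.275,.33,.38,.42,.46,.495])+0)]
A[1]=[a if a>-.789 else -.792 for a in A[1]]
d0=[.005,.009,.0125]
for k,L in enumerate(A):
    ref=c if k==0 else P(A[0][-1]); ar=L[0] if k==0 else A[0][-1]
    for i,a in enumerate(L):
        p=P(a,d0[i] if k==0 and i<3 else .01375); print(k,((p-ref)/.25).round(3),round((a-ar)/np.pi*6,3),round(a,3))
E
```

```text
0 [-0.    -0.022] 0.0 0.086
0 [ 0.001 -0.038] 0.0 0.086
0 [ 0.002 -0.052] 0.0 0.086
0 [ 0.001 -0.08 ] -0.104 0.032
0 [-0.002 -0.102] -0.207 -0.023
0 [-0.006 -0.125] -0.311 -0.077
0 [-0.011 -0.147] -0.415 -0.131
0 [-0.018 -0.169] -0.518 -0.185
0 [-0.025 -0.191] -0.622 -0.24
0 [-0.034 -0.212] -0.726 -0.294
1 [-0.01  -0.021] -0.105 -0.349
1 [-0.021 -0.041] -0.21 -0.404
1 [-0.034 -0.061] -0.315 -0.459
1 [-0.047 -0.08 ] -0.42 -0.514
1 [-0.062 -0.098] -0.525 -0.569
1 [-0.077 -0.116] -0.63 -0.624
1 [-0.092 -0.131] -0.726 -0.674
1 [-0.105 -0.142] -0.802 -0.714
1 [-0.118 -0.153] -0.879 -0.754
1 [-0.129 -0.162] -0.945 -0.789
```

Call:
{"name": "apply_moves", "arguments": {
  "steps": [
    {"translation": [0, -0.022, 0], "rotation": [0, 0, 0]},
    {"translation": [0.001, -0.038, 0], "rotation": [0, 0, 0]},
    {"translation": [0.002, -0.052, 0], "rotation": [0, 0, 0]},
    {"translation": [0.001, -0.08, 0], "rotation": [0, 0, -0.104]},
    {"translation": [-0.002, -0.102, 0], "rotation": [0, 0, -0.207]},
    {"translation": [-0.006, -0.125, 0], "rotation": [0, 0, -0.311]},
    {"translation": [-0.011, -0.147, 0], "rotation": [0, 0, -0.415]},
    {"translation": [-0.018, -0.169, 0], "rotation": [0, 0, -0.518]},
    {"translation": [-0.025, -0.191, 0], "rotation": [0, 0, -0.622]},
    {"translation": [-0.034, -0.212, 0], "rotation": [0, 0, -0.726]}
  ]
}}

```text
t: 5.2
eef_pos: [0.6457, -0.0243, 0.0519]
ee_rot: [3.141, 0.0, 2.847]
force: [-0.7, 2.1, 1.0]
width: 0.0395
gripper_force: 0.8
```

Call:
{"name": "apply_moves", "arguments": {
  "steps": [
    {"translation": [-0.01, -0.021, 0], "rotation": [0, 0, -0.105]},
    {"translation": [-0.021, -0.041, 0], "rotation": [0, 0, -0.21]},
    {"translation": [-0.034, -0.061, 0], "rotation": [0, 0, -0.315]},
    {"translation": [-0.047, -0.08, 0], "rotation": [0, 0, -0.42]},
    {"translation": [-0.062, -0.098, 0], "rotation": [0, 0, -0.525]},
    {"translation": [-0.077, -0.116, 0], "rotation": [0, 0, -0.63]},
    {"translation": [-0.092, -0.131, 0], "rotation": [0, 0, -0.726]},
    {"translation": [-0.105, -0.142, 0], "rotation": [0, 0, -0.802]},
    {"translation": [-0.118, -0.153, 0], "rotation": [0, 0, -0.879]},
    {"translation": [-0.129, -0.162, 0], "rotation": [0, 0, -0.945]}
  ]
}}

```text
t: 6.03
eef_pos: [0.6135, -0.0647, 0.0519]
ee_rot: [3.141, 0.0, 2.352]
force: [0.6, 1.9, -0.2]
width: 0.0394
gripper_force: 0.8
```

Call:
{"name": "apply_moves", "arguments": {
  "steps": [
    {"translation": [0, 0, 0], "rotation": [0, 0, 0]},
    {"translation": [0, 0, 0], "rotation": [0, 0, 0]},
    {"translation": [0, 0, 0], "rotation": [0, 0, 0]},
    {"translation": [0, 0, 0], "rotation": [0, 0, 0]},
    {"translation": [0, 0, 0], "rotation": [0, 0, 0]},
    {"translation": [0, 0, 0], "rotation": [0, 0, 0]},
    {"translation": [0, 0, 0], "rotation": [0, 0, 0]},
    {"translation": [0, 0, 0], "rotation": [0, 0, 0]},
    {"translation": [0, 0, 0], "rotation": [0, 0, 0]},
    {"translation": [0, 0, 0], "rotation": [0, 0, 0]}
  ]
}}

```text
t: 6.87
eef_pos: [0.6134, -0.0644, 0.0515]
ee_rot: [-3.142, -0.0, 2.355]
force: [0.2, 0.5, 0.4]
width: 0.0392
gripper_force: 0.0
```

Call:
{"name": "apply_moves", "arguments": {
  "steps": [
    {"translation": [0.012, 0.011, 0], "rotation": [0, 0, 0]},
    {"translation": [0.024, 0.022, 0], "rotation": [0, 0, 0]},
    {"translation": [0.024, 0.022, 0], "rotation": [0, 0, 0]},
    {"translation": [0.024, 0.022, 0.08], "rotation": [0, 0, 0]},
    {"translation": [0.024, 0.022, 0.18], "rotation": [0, 0, 0]},
    {"translation": [0.024, 0.022, 0.28], "rotation": [0, 0, 0]},
    {"translation": [0.024, 0.022, 0.38], "rotation": [0, 0, 0]},
    {"translation": [0.024, 0.022, 0.48], "rotation": [0, 0, 0]},
    {"translation": [0.024, 0.022, 0.56], "rotation": [0, 0, 0]},
    {"translation": [0.024, 0.022, 0.6], "rotation": [0, 0, 0]}
  ]
}}

```text
t: 7.7
eef_pos: [0.6207, -0.0588, 0.2048]
ee_rot: [3.139, 0.003, 2.355]
force: [1.1, 0.5, 0.4]
width: 0.0394
gripper_force: 0.0
```

Call:
{"name": "apply_moves", "arguments": {
  "steps": [
    {"translation": [-0.042, 0.07, 0], "rotation": [0, 0, 0.033]},
    {"translation": [-0.084, 0.14, 0], "rotation": [0, 0, 0.067]},
    {"translation": [-0.126, 0.21, 0], "rotation": [0, 0, 0.1]},
    {"translation": [-0.168, 0.29, 0], "rotation": [0, 0, 0.133]},
    {"translation": [-0.21, 0.37, 0], "rotation": [0, 0, 0.167]},
    {"translation": [-0.252, 0.45, 0], "rotation": [0, 0, 0.2]},
    {"translation": [-0.294, 0.53, 0], "rotation": [0, 0, 0.233]},
    {"translation": [-0.336, 0.61, 0], "rotation": [0, 0, 0.267]},
    {"translation": [-0.378, 0.68, 0], "rotation": [0, 0, 0.3]},
    {"translation": [-0.42, 0.727, 0], "rotation": [0, 0, 0.333]}
  ],
  "jaw": 1,
  "newtons": 10
}}

```text
t: 8.53
eef_pos: [0.5136, 0.1242, 0.2008]
ee_rot: [-3.141, -0.001, 2.531]
force: [0.8, -0.3, 0.9]
width: 0.0004
gripper_force: 0.0
```

```bash
python3 - <<'E'
from h import *
s=get_state();print(s['t'],s['eef_pos'],s['ee_rot'],s['width'],s['force'],s['q'])
try: print(hold_point_z)
except Exception as e: print(e)
c=camera_model('wrist'); w=grab_frame('wrist'); t=grab_frame('top')
np.save('wc.npy',c,allow_pickle=True)
cv2.imwrite('pics/t3raw.png',t);cv2.imwrite('pics/w3raw.png',w)
a=cv2.resize(t[140:250,215:335],(480,440),interpolation=cv2.INTER_CUBIC)
b=cv2.resize(w,(480,360))
cv2.imwrite('pics/b3.png',cv2.resize(np.vstack([a[:240],b]),(480,600)))
cv2.imwrite('pics/t3.png',a)
E
```

```text
8.5333 [0.51361958 0.12415869 0.20083663] [-3.14102436e+00 -5.36629969e-04  2.53074930e+00] 0.00041570243385364447 [ 0.84773125 -0.26439326  0.85843059] [ 6.08403283e-01  1.37413225e-01 -3.46753877e-01 -3.47996634e-04
 -1.08734758e+00 -2.78988093e+00]
0.0188
```

View pics/b3.png

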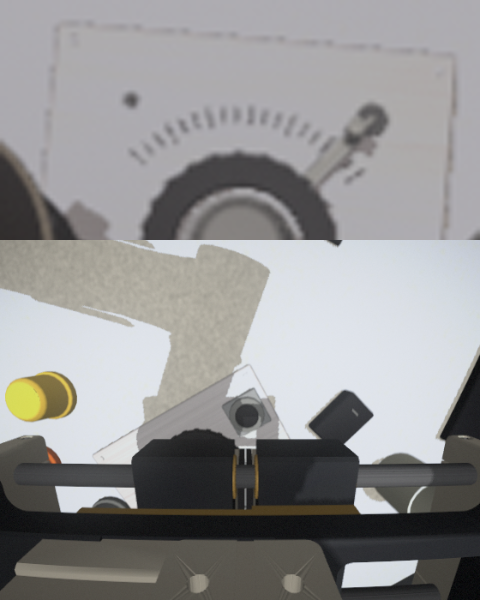

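The lever now points close to the large stud: its base is at about (315,180) in the composite and the post covers the stud near (370,120). I'll zoom in with the predicted nose and post overlaid to check the angle.

```bash
python3 - <<'E'
from h import *
t=cv2.imread('pics/t3raw.png'); S=14; x0,y0=284,155
cr=cv2.resize(t[y0:y0+40,x0:x0+50],None,fx=S,fy=S,interpolation=cv2.INTER_CUBIC)
cr=cv2.normalize(cr,None,0,255,cv2.NORM_MINMAX)
o=np.array([.549,.0195,0])
def J(r,a,z):a=a-.096;return o+[r*np.cos(a),r*np.sin(a),z]
def px(P): return tuple(int(v) for v in ((proj('top',P)[0]-[x0,y0]+.5)*S))
for a,col in((-.7,(0,255,0)),):
    for s in(-1,1):
        q=np.array([-np.sin(a-.096),np.cos(a-.096),0])*.005*s
        cv2.line(cr,px(J(.066,a,.036)+q),px(J(.115,a,.036)+q),col,1)
    cv2.circle(cr,px(J(.125,a,.036)),4,(0,0,255),1)
    cv2.circle(cr,px(J(.105,a,.088)),int(.006/.94*381*S),col,1)
    cv2.circle(cr,px(J(.125,-.7,.025)),int(.011/1.0*381*S),(255,0,0),1)
cv2.imwrite('pics/z3.png',cr)
E
```

```text
(no output)
```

View pics/z3.png

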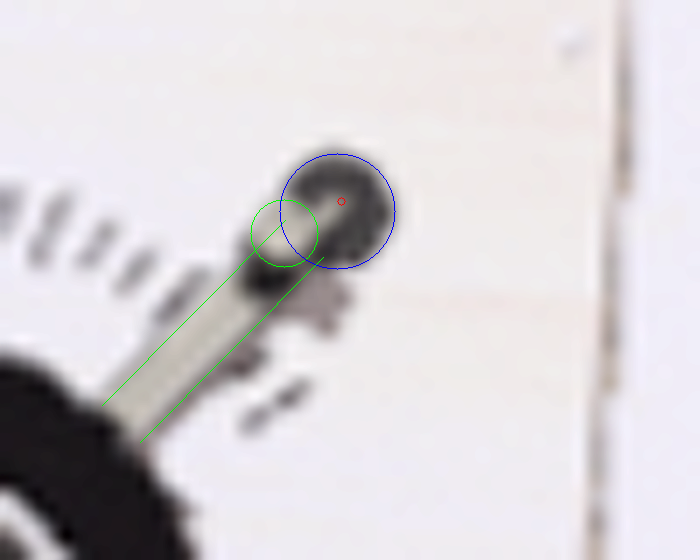

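The nose sits over the stud centre to within about 1 mm, so I'm leaving it. Next I'll triangulate the button from the top and wrist views.

```bash
python3 - <<'E'
from h import *
w1=cv2.imread('pics/w3raw.png'); c=np.load('wc.npy',allow_pickle=True).item()
t=cv2.imread('pics/top0.png')
def blob(im,g0,th,r):
    g=cv2.cvtColor(im,cv2.COLOR_BGR2GRAY);m=((g<th)*255).astype('uint8');k=np.zeros_like(m);cv2.circle(k,g0,r,255,-1);m&=k
    n,l,s,cc=cv2.connectedComponentsWithStats(m);i=1+np.argmax(s[1:,4]);print(s[i],cc[i]);return cc[i]
a=blob(w1,(288,203),60,30);b=blob(t,(234,216),90,8)
o1,d1=ray(c,a);o2,d2=ray('top',b)
x=np.linalg.lstsq(np.c_[d1,-d2],o2-o1,rcond=None)[0];print(o1+d1*x[0],o2+d2*x[1])
E
```

```text
[275 193  26  25 467] [286.92505353 204.93361884]
[229 210  11  12 107] [233.97196262 215.8411215 ]
[0.5161906  0.12450618 0.04312276] [0.51633613 0.1245884  0.04313861]
```

Call:
{"name": "apply_moves", "arguments": {
  "steps": [
    {"translation": [0.006, 0, -0.08], "rotation": [0, 0, 0]},
    {"translation": [0.006, 0, -0.16], "rotation": [0, 0, 0]},
    {"translation": [0.006, 0, -0.24], "rotation": [0, 0, 0]},
    {"translation": [0.006, 0, -0.32], "rotation": [0, 0, 0]},
    {"translation": [0.006, 0, -0.4], "rotation": [0, 0, 0]},
    {"translation": [0.006, 0, -0.46], "rotation": [0, 0, 0]},
    {"translation": [0.006, 0, -0.51], "rotation": [0, 0, 0]},
    {"translation": [0.006, 0, -0.55], "rotation": [0, 0, 0]},
    {"translation": [0.006, 0, -0.57], "rotation": [0, 0, 0]},
    {"translation": [0.006, 0, -0.58], "rotation": [0, 0, 0]}
  ]
}}

```text
t: 9.47
eef_pos: [0.5157, 0.1222, 0.0557]
ee_rot: [-3.14, -0.001, 2.529]
force: [-0.5, -0.2, 1.7]
width: 0.0006
gripper_force: 0.9
```

Call:
{"name": "apply_moves", "arguments": {
  "steps": [
    {"translation": [0, 0, -0.004], "rotation": [0, 0, 0]},
    {"translation": [0, 0, -0.008], "rotation": [0, 0, 0]},
    {"translation": [0, 0, -0.012], "rotation": [0, 0, 0]},
    {"translation": [0, 0, -0.016], "rotation": [0, 0, 0]},
    {"translation": [0, 0, -0.02], "rotation": [0, 0, 0]},
    {"translation": [0, 0, -0.024], "rotation": [0, 0, 0]},
    {"translation": [0, 0, -0.028], "rotation": [0, 0, 0]},
    {"translation": [0, 0, -0.032], "rotation": [0, 0, 0]},
    {"translation": [0, 0, -0.036], "rotation": [0, 0, 0]},
    {"translation": [0, 0, -0.036], "rotation": [0, 0, 0]}
  ]
}}

```text
t: 10.3
eef_pos: [0.5164, 0.1228, 0.0499]
ee_rot: [3.141, 0.001, 2.53]
force: [-9.1, -3.3, 26.6]
width: 0.0005
gripper_force: 13.4
```

Call:
{"name": "apply_moves", "arguments": {
  "steps": [
    {"translation": [0, 0, 0.004], "rotation": [0, 0, 0]},
    {"translation": [0, 0, 0.008], "rotation": [0, 0, 0]},
    {"translation": [0, 0, 0.012], "rotation": [0, 0, 0]},
    {"translation": [0, 0, 0.016], "rotation": [0, 0, 0]},
    {"translation": [0, 0, 0.018], "rotation": [0, 0, 0]},
    {"translation": [0, 0, 0.018], "rotation": [0, 0, 0]},
    {"translation": [0, 0, 0.018], "rotation": [0, 0, 0]},
    {"translation": [0, 0, 0.018], "rotation": [0, 0, 0]},
    {"translation": [0, 0, 0.018], "rotation": [0, 0, 0]},
    {"translation": [0, 0, 0.018], "rotation": [0, 0, 0]}
  ]
}}

```text
t: 11.13
eef_pos: [0.5162, 0.1228, 0.0521]
ee_rot: [3.141, 0.0, 2.529]
force: [1.6, -2.4, 4.1]
width: 0.0002
gripper_force: 1.9
```

Call:
{"name": "apply_moves", "arguments": {
  "steps": [
    {"translation": [0, 0, 0.004], "rotation": [0, 0, 0]},
    {"translation": [0, 0, 0.008], "rotation": [0, 0, 0]},
    {"translation": [0, 0, 0.01], "rotation": [0, 0, 0]},
    {"translation": [0, 0, 0.01], "rotation": [0, 0, 0]},
    {"translation": [0, 0, 0.01], "rotation": [0, 0, 0]},
    {"translation": [0, 0, 0.01], "rotation": [0, 0, 0]},
    {"translation": [0, 0, 0.01], "rotation": [0, 0, 0]},
    {"translation": [0, 0, 0.01], "rotation": [0, 0, 0]},
    {"translation": [0, 0, 0.01], "rotation": [0, 0, 0]},
    {"translation": [0, 0, 0.01], "rotation": [0, 0, 0]}
  ]
}}

```text
t: 11.97
eef_pos: [0.5161, 0.123, 0.0546]
ee_rot: [3.141, 0.0, 2.529]
force: [0.5, -0.1, 2.5]
width: 0.0004
gripper_force: 1.2
```

Call:
{"name": "apply_moves", "arguments": {
  "steps": [
    {"translation": [0, 0, 0.02], "rotation": [0, 0, 0]},
    {"translation": [0, 0, 0.06], "rotation": [0, 0, 0]},
    {"translation": [0, 0, 0.12], "rotation": [0, 0, 0]},
    {"translation": [0, 0, 0.2], "rotation": [0, 0, 0]},
    {"translation": [0, 0, 0.3], "rotation": [0, 0, 0]},
    {"translation": [0, 0, 0.4], "rotation": [0, 0, 0]},
    {"translation": [0, 0, 0.5], "rotation": [0, 0, 0]},
    {"translation": [0, 0, 0.56], "rotation": [0, 0, 0]},
    {"translation": [0, 0, 0.6], "rotation": [0, 0, 0]},
    {"translation": [0, 0, 0.6], "rotation": [0, 0, 0]}
  ]
}}

```text
t: 12.8
eef_pos: [0.5166, 0.1232, 0.2072]
ee_rot: [3.138, 0.002, 2.529]
force: [-0.1, -0.0, 0.4]
width: 0.0006
gripper_force: 0.0
```

The force profile fits a full press: spring force from 1.7 N at 55.7 mm to 4.1 N at 52.1 mm, then a hard stop near 50 mm. I'll take one last look before handing in.

```bash
python3 - <<'E'
from h import *
t=grab_frame('top');a=cv2.imread('pics/t3raw.png')
print(cv2.absdiff(t,a)[150:245,260:335].max(), cv2.absdiff(t,a)[150:245,260:335].mean())
cv2.imwrite('pics/t4.png',t)
E
```

```text
47 1.0225964912280703
```

View pics/t4.png

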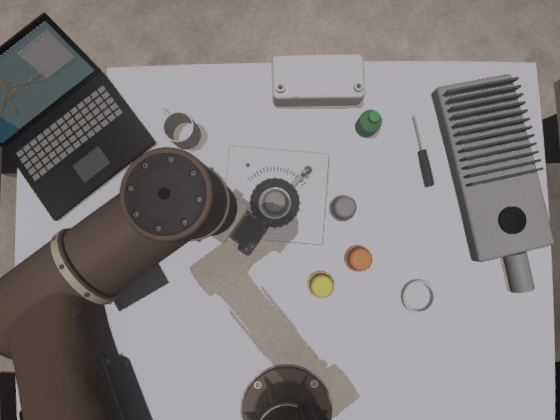

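The lever still points at the large stud at (307,170), the photocell is seated at (275,203), and everything else in view is where it was.

```bash
python3 -c "
from station import *
print(job_done())"
```

```text
the job is handed in; nothing more can be done
None
```

The job is handed in: the lever's nose is within about 1 mm of the large stud's centre, the button was then pressed to its stop and released, and the photocell is still seated with nothing else visibly moved.

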